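# Slide the logger battery home in its charging corner

## Task

Push the heavy green battery with the fingertips along the bench into the charging corner, until one long side lies flush against the back rail with the copper strips and its end lies flush against the side rail. Push it low, on the lower half of its sides, and steadily, so that it slides upright and never tips; do not grip it, lift it or knock it along. Leave the beaker, the tin and the porous stone where they stand, and finish with the hand clear.

Things in the scene. Friction and masses are not known exactly. Their poses are not given: they have to be found in the camera images.
- battery: loose sealed battery: upright box 66 (x) x 110 (y) x 92 (z) mm, dark green with a black top, about 1 kg; friction about 0.6: sliding takes 4 to 10 N, over 20 if the fingers drag down on it; a push above 45 mm can tip it. Origin: centre of its underside; x across its depth, roughly away from the robot; y along its length. Starts before and left of home, turned up to 0.3 rad
- dock: charging corner fixed to the bench (place and yaw vary): two aluminium rails 25 mm high, 12 mm thick, at a right angle. Origin: inside corner at bench level. The back rail's face (x = 0, with two copper strips) faces the robot and runs 130 mm along +y, to the left; the side rail's face (y = 0) faces left and runs 95 mm along -x, towards the robot
- beaker: glass beaker, 65 mm wide and 83 mm high, a bystander; origin at the centre of its underside
- tin: closed round grey-white moisture tin, 64 mm wide and 37 mm high, a bystander; origin at the centre of its underside
- stone: rust-brown porous stone disc, 60 mm wide and 10 mm high, a bystander; origin at the centre of its underside
- home (a point): point on the bench in the dock (same axes as the dock) where the battery's origin lies when it is home, its axes along the dock's: x = -0.033, y = +0.055 in the dock's frame
There are look-alikes about, which are no part of the job. Of the things that look like the battery, the larger one is meant.

How it is judged:
By the outcome, as a careful person would: the job done as asked, in the order asked, and still so for the second after the job is handed in, with the robot touching nothing.
It also fails if it takes over 72 s, if anything falls off the work surface, if the arm or the gripper's body presses on something with over 40 N, if the wrist force passes 120 N, or if a joint passes its speed limit or range.

## Robot

A 6-joint arm with a two-finger parallel gripper is mounted at the origin on a cart in front of the work surface, level with it; the furniture and walls round the work are solid. World frame = base frame: x ahead of the robot, y to its left, z up, the work surface at z = 0. Lengths are in mm, angles in rad, forces in N, time in s.
With the tool pointing down it reaches from about 350 to 850 mm from the base axis. Payload 8.1 kg.
Tool frame: the origin (TCP) lies at the very end of the fingers, on their centre line; the grasp point (between the pads) lies grasp_offset behind it (grasp_offset is the distance from the TCP to the grasp point, in mm); y points along the fingers, x is the direction in which the jaws open and shut, and the axes are right-handed (so a half turn about y gives the same grasp; the last joint's range is limited). The gripper opens to 93 mm and grips with 3 to 60 N. Pads are 15 mm wide; open, the fingers measure 128 mm over their backs; the gripper's body (75 mm by 188 mm) begins 65 mm behind the grasp point.
Start: joints at [1.217, 0.13, 1.488, -0, 1.523, -0.085], TCP at [159.323, 578.465, 218.635] pointing down, gripper open.
Joint ranges: [-2.96, 2.96], [-0.89, 2.26], [0.02, 2.5], [-1.34, 4.48], [0, 2.73], [-2.66, 2.66]. Speed limits (rad/s): [2.39, 2.39, 2.79, 3.14, 3.14, 3.14].

## Interface

Orientations are given as a rotation vector (axis times angle).
In Python, from workcell import read_state, read_camera, calibration, job_done, grasp_offset gives the robot as it stands.
- The arm moves only by the tool servo_tool, never from a script. Its argument "motion" is text: rows parted by semicolons, each of 7 numbers parted by spaces: the shift along the tool's x, y, z as a fraction of full scale, then the turn, a rotation vector about the tool's x, y, z as a fraction of full scale, then the finger opening in mm, from 0 to 93. In form: tx ty tz ax ay az gripper; .... A call has 1 to 12 rows; each row is the pose to reach, as a shift and turn from the pose measured when the call began, along the tool's axes at that moment, turning the shorter way round; what a row does not reach only later rows make up. Full scale, the value 1, is 100 mm for a shift and pi rad for a turn. A row lasts 1/8 s, in which the tool goes at most 62.5 mm and 10.7 degrees, less where a joint would pass 70% of its speed; a pose out of reach is approached as far as the arm can. A call with a number of a shift or a turn outside -1 to 1 is refused whole. A call with a gripper value outside its range is refused whole. The fingers move at their own pace and stop on an object; "force" is the grip in N (left out, the last holds). Time passes only in rows, so rows that repeat a pose let the fingers close. It gives the time, the measured TCP pose, the force and the opening at its end, in the units of the state.
- read_state(): the state, without advancing time (a new reading comes with each control period).
- read_camera(name): name is "side" or "top"; returns (picture, depth): 480x640x3 uint8, red, green, blue; 480x640 float32, mm along the optical axis (not along the pixel's ray), 0 where there is no reading.
- calibration(name): a dict with "intrinsics" (3x3 intrinsics, pixels), "R" (3x3) and "t" (3): a world point X has camera coordinates R X + t. Camera axes: x right, y down, z forward; pixel columns grow to the right and rows downward; lengths in mm; the calibration is good to about 2 mm. A picture is of the moment at which its call begins. calibration takes no time and is no camera call.
- job_done(): hands the job in, once; it reports no verdict.
The state is a dict: "t": time; "q": joint angles; "joint_vel": joint speeds; "tau": joint torques, N m; "position": TCP position; "tcp_rot": TCP orientation; "wrist_force": force on the tool from outside, world axes, zero at the start; "torque": the same for the moment, N m; "width": finger opening in mm.
Only numpy, scipy, OpenCV 4.12 (cv2) and the standard library are available. Lean on these libraries where they do the work, as an engineer would, in place of code of your own. Each camera call takes 0.05 s, during which the arm holds its last target.

## Working session

There is one attempt and no reset: what is moved stays moved. The work goes in short steps, Python scripts to look and compute and a tool call to move; the robot and the scene stay as the last step left them, time stands still between calls to the robot, and variables do not carry over. Pictures are saved under pics/ and viewed, and the job is handed in when it is done.

Besides the shell and the picture viewer there is one more tool, called in YAML: its name, and indented under it one key for each argument. servo_tool: Moves the arm, as the interface text tells. Its arguments: {"type":"object","properties":{"motion":{"type":"string"},"force":{"type":"number"}},"required":["motion"]}

```bash
mkdir -p pics; ls; cat > h.py <<'E'
import numpy as np, cv2
from workcell import *
def snap(name,fn):
    p,d=read_camera(name); cv2.imwrite('pics/'+fn+'.png',p[:,:,::-1]); np.save('pics/'+fn+'.npy',d); return p,d
def world(name,d,u,v,z=None):
    c=calibration(name);K=np.array(c['intrinsics']);R=np.array(c['R']);t=np.array(c['t']).ravel()
    r=np.linalg.solve(K,[u,v,1.])
    if z is None: return R.T@(r*d[int(v),int(u)]-t)
    a=R.T@r;b=-R.T@t
    return b+a*(z-b[2])/a[2]
def pix(name,X):
    c=calibration(name);q=np.array(c['intrinsics'])@(np.array(c['R'])@np.array(X,float)+np.array(c['t']).ravel())
    return q[:2]/q[2]
E
python3 - <<'E'
from h import *
print(read_state(),grasp_offset)
snap('top','t0');snap('side','s0')
for n in('top','side'):
  c=calibration(n);print(n,c, -np.array(c['R']).T@np.array(c['t']).ravel())
E
```

```text
pics
{'t': 0.0, 'q': array([ 1.21660634e+00,  1.31174132e-01,  1.48926809e+00, -1.00105808e-05,
        1.52294798e+00, -8.53822835e-02]), 'joint_vel': array([ 0.0005362 , -0.00017317,  0.00130185,  0.00037595,  0.0002425 ,
       -0.00032667]), 'tau': array([-2.47828866e-03, -5.59841073e+01, -4.91761279e+01,  7.62085430e-02,
        3.58205033e-02, -1.76065969e-04]), 'position': array([159.12989965, 577.94349132, 217.58581648]), 'tcp_rot': array([-1.32544692, -1.00781674,  1.01033492]), 'wrist_force': array([0.5205913 , 0.10771504, 0.04969991]), 'torque': array([-0.03104647,  0.00584377,  0.01663067]), 'width': 92.98545047053032} 18.8
top {'intrinsics': array([[511.85798259,   0.        , 317.27679504],
       [  0.        , 511.85798259, 233.96596371],
       [  0.        ,   0.        ,   1.        ]]), 'R': array([[ 0.02536517, -0.99939242,  0.023904  ],
       [-0.98368674, -0.02921214, -0.17750227],
       [ 0.17809271, -0.01901167, -0.98383004]]), 't': array([ 17.07111266, 533.00505696, 864.48481308])} [369.91854596  49.06626063 944.70766754]
side {'intrinsics': array([[515.09697758,   0.        , 320.34170723],
       [  0.        , 515.09697758, 246.28139623],
       [  0.        ,   0.        ,   1.        ]]), 'R': array([[-0.98120591, -0.19271529, -0.00978684],
       [-0.1217351 ,  0.65756929, -0.74349391],
       [ 0.14971817, -0.72832921, -0.66867109]]), 't': array([ 509.2970784 ,   57.61593064, 1039.68082135])} [351.08007275 817.49278354 743.02600978]
```

View pics/t0.png

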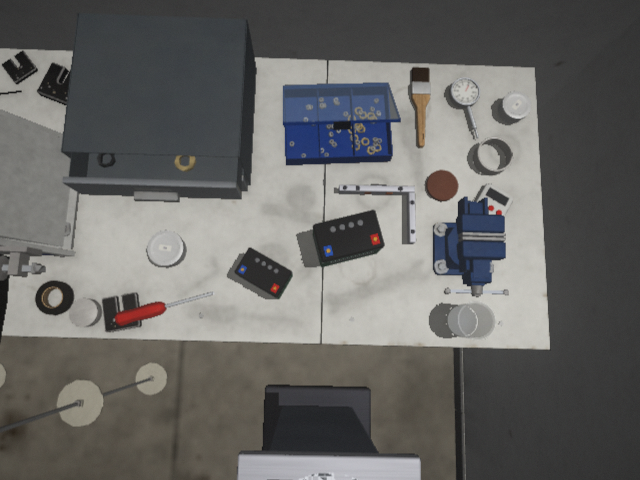

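View pics/s0.png

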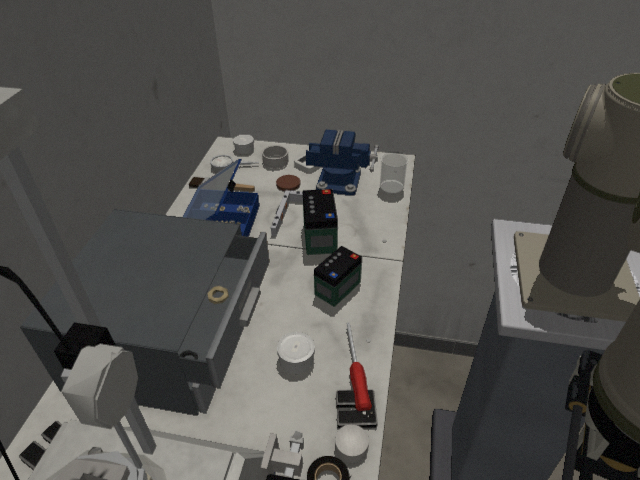

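The large battery is at about (348,237) in the top view and the dock corner is at about (408,195). The stone is at (442,185), the beaker at (470,320) and the tin at (165,248). The smaller battery at (260,272) is the decoy.

```bash
python3 - <<'E'
from h import *
p=cv2.imread('pics/t0.png')
cv2.imwrite('pics/t0c.png',cv2.resize(p[170:290,290:450],None,fx=5,fy=5,interpolation=cv2.INTER_CUBIC))
E
```

```text
(no output)
```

View pics/t0c.png

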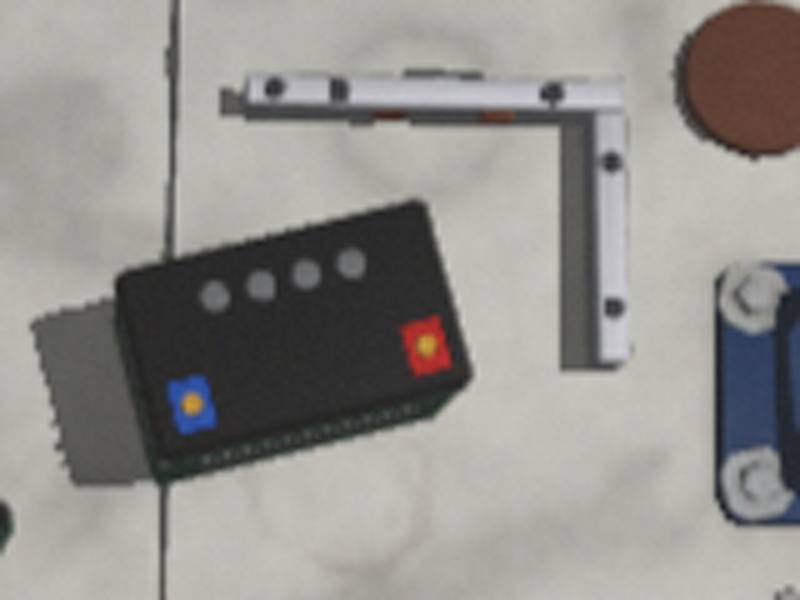

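```bash
python3 - <<'E'
from h import *
d=np.load('pics/t0.npy')
W=lambda x,y,z:world('top',d,x/5+289.6,y/5+169.6,z)
B=[W(*a,92) for a in((118,272),(422,198),(470,380),(160,460))]
for b in B: print(b.round(1))
for i in range(4): print(np.linalg.norm(B[i]-B[(i+1)%4]).round(1))
c=np.mean(B,0); v=(B[0]-B[1]+B[3]-B[2]); yaw=np.arctan2(v[1],v[0])-np.pi/2
print('bat',c,yaw)
l,co,s=W(246,104,25),W(597,112,25),W(600,362,25)
print(l,co,s); e=l-co;f=s-co
print(np.linalg.norm(e),np.linalg.norm(f),np.arctan2(e[1],e[0])-np.pi/2,np.arctan2(f[1],f[0])-np.pi)
print('depth z', [world('top',d,u,v).round(1) for u,v in((348,225),(375,188.),(412,215))])
for n,u,v,z in(('stone',442,185,10),('beaker',470,320,83),('tin',165,248,37),('decoy',262,272,70),('vise',470,205,60)): print(n,world('top',d,u,v,z).round(1),world('top',d,u,v).round(1))
from scipy.spatial.transform import Rotation as R
print(R.from_rotvec(read_state()['tcp_rot']).as_matrix().round(3))
E
```

```text
[541.3  40.   92. ]
[570.3 -63.5  92. ]
[507.6 -80.1  92. ]
[477.4  24.1  92. ]
107.4
64.8
108.5
65.8
bat [524.13568607 -19.86722271  92.        ] 0.27767563612329926
[619.76080195  -6.5780186   25.        ] [ 620.8508766  -137.45394298   25.        ] [ 526.49004025 -137.93546214   25.        ]
130.88046395554403 94.36206493271786 0.008328876764871485 -6.278082395890824
depth z [array([541.2, -19.2,  92.6]), array([626.3, -73.8,  25.9]), array([ 577.7, -143.2,   22.6])]
stone [ 640.7 -203.6   10. ] [ 639.7 -202.6   13.4]
beaker [ 387.3 -226.7   83. ] [ 3.890e+02 -2.531e+02  3.000e-01]
tin [500.8 302.   37. ] [500.5 301.4  39.1]
decoy [459.4 125.   70. ] [459.5 125.   69.5]
vise [ 590.8 -239.7   60. ] [ 583.6 -230.3   89. ]
[[ 0.266 -0.001 -0.964]
 [ 0.964 -0.002  0.266]
 [-0.002 -1.     0.   ]]
```

```bash
python3 - <<'E'
from h import *
d=np.load('pics/t0.npy')
for n,u,v in(('cab',245,100),('cabfront',240,190),('cabc',240,150),('box',287,160),('box2',390,160),('lid',340,100),('lid',395,115),('lid',290,90),('lid',340,122),('vise',470,230),('visejaw',480,280),('decoyUL',250,249),('dL',236,268),('dR',291,270),('leftarm',30,250),('left',60,180)): print(n,world('top',d,u,v).round())
E
```

```text
cab [738. 160. 142.]
cabfront [591. 164. 114.]
cabc [643. 160. 165.]
box [675.  92.  26.]
box2 [ 688. -105.    8.]
lid [768.  -2.  92.]
lid [726. -93. 130.]
lid [797.  89.  64.]
lid [709.   0. 133.]
vise [ 533. -219.  120.]
visejaw [ 453. -238.  105.]
decoyUL [498. 147.  72.]
dL [465. 169.  72.]
dR [464.  76.  69.]
leftarm [481. 501. 107.]
left [617. 495.  49.]
```

servo_tool:
  motion: "-0.2 0 -0.2 0 -0.03 0 40; -0.4 0 -0.4 0 -0.06 0 70; -0.6 0 -0.5 0 -0.088 0 70; -0.6 0 -0.5 0 -0.088 0 70"

```text
t: 0.6
position: [191.7, 505.9, 217.5]
tcp_rot: [-1.207, -1.212, 1.216]
wrist_force: [-0.3, 0.2, -0.5]
width: 70.1
```

servo_tool:
  motion: "-0.5 0 -0.2 0 0 0 60; -1 0 -0.4 0 0 0 60; -1 0 -0.45 0 0 0 60"

```text
t: 0.98
position: [237.9, 404.6, 217.5]
tcp_rot: [-1.21, -1.209, 1.213]
wrist_force: [0.2, 0.4, -1.1]
width: 60.0
```

servo_tool:
  motion: "-0.5 0 -0.2 0 0 0 60; -1 0 -0.4 0 0 0 60; -1 0 -0.45 0 0 0 60"

```text
t: 1.35
position: [284.3, 303.8, 218.0]
tcp_rot: [-1.212, -1.206, 1.209]
wrist_force: [-0.1, 1.1, 0.5]
width: 60.1
```

servo_tool:
  motion: "-0.5 0 -0.2 0 0 0 60; -1 0 -0.4 0 0 0 60; -1 0 -0.45 0 0 0 60"

```text
t: 1.72
position: [330.6, 202.7, 218.7]
tcp_rot: [-1.215, -1.204, 1.204]
wrist_force: [-0.4, -0.1, -0.6]
width: 60.1
```

servo_tool:
  motion: "-0.5 0 -0.2 0 0 0 60; -1 0 -0.4 0 0 0 60; -1 0 -0.45 0 0 0 60"

```text
t: 2.1
position: [376.4, 101.5, 219.2]
tcp_rot: [-1.217, -1.201, 1.2]
wrist_force: [-0.0, -0.1, 0.1]
width: 60.2
```

servo_tool:
  motion: "-0.5 0 -0.1 0 0 0 60; -0.9 0 -0.2 0 0 0 60; -0.9 0 -0.2 0 0 0 60; -0.9 0 -0.2 0 0 0 60"

```text
t: 2.6
position: [395.6, 13.2, 219.3]
tcp_rot: [-1.216, -1.202, 1.2]
wrist_force: [0.4, 1.1, 0.1]
width: 60.0
```

```bash
cat >> h.py <<'E'
from scipy.spatial.transform import Rotation as Ro
def pose():
    s=read_state(); return s['position'],Ro.from_rotvec(s['tcp_rot']),s
def axes(heading,tilt):  # tool x heading (rad, world), tilt fingertips toward -z tool
    x=np.array([np.cos(heading),np.sin(heading),0]);y=np.array([0,0,-1.]);z=np.cross(x,y)
    return Ro.from_matrix(np.c_[x,y,z])*Ro.from_rotvec([-tilt,0,0])
def goto(X,heading,tilt):
    p,R,s=pose(); T=axes(heading,tilt)
    print('pos',p.round(1),'f',s['wrist_force'].round(1),'t',s['t'],'shift',(R.inv().apply(np.array(X)-p)/100).round(4),'turn',((R.inv()*T).as_rotvec()/np.pi).round(4))
E
python3 - <<'E'
from h import *
goto([435,-25,110],np.pi/2+.007,.2)
goto([435,-25,17],np.pi/2+.007,.2)
E
```

```text
pos [395.6  13.2 219.3] f [0.4 1.1 0.1] t 2.6 shift [-0.3772  1.0933 -0.3966] turn [-0.0633 -0.0059 -0.0007]
pos [395.6  13.2 219.3] f [0.4 1.1 0.1] t 2.6 shift [-0.3771  2.0233 -0.3954] turn [-0.0633 -0.0059 -0.0007]
```

servo_tool:
  motion: "-0.19 0.3 -0.2 -0.03 -0.003 0 60; -0.377 0.7 -0.39 -0.0633 -0.0059 0 60; -0.377 1 -0.396 -0.0633 -0.0059 -0.0007 60; -0.377 1 -0.396 -0.0633 -0.0059 -0.0007 60; -0.377 1 -0.396 -0.0633 -0.0059 -0.0007 60"

```text
t: 3.22
position: [435.8, -23.8, 120.9]
tcp_rot: [-1.351, -1.363, 1.113]
wrist_force: [-0.2, 0.1, 0.2]
width: 60.0
```

```bash
python3 - <<'E'
from h import *
goto([435,-25,17],np.pi/2+.007,.2)
E
```

```text
pos [435.8 -23.8 120.9] f [-0.2  0.1  0.2] t 3.225 shift [-0.0121  1.016   0.216 ] turn [0.0005 0.0006 0.0002]
```

servo_tool:
  motion: "-0.006 0.4 0.085 0 0 0 60; -0.012 0.75 0.16 0 0 0 60; -0.012 0.95 0.2 0 0 0 60; -0.012 1 0.212 0 0 0 60; -0.012 1 0.212 0 0 0 60"

```text
t: 3.85
position: [436.2, -24.8, 20.1]
tcp_rot: [-1.352, -1.365, 1.112]
wrist_force: [-0.1, -0.2, 0.5]
width: 59.9
```

```bash
python3 - <<'E'
from h import *
for x in (455,465,535): goto([x,-25,18],np.pi/2+.007,.2)
snap('side','s1'); p=cv2.imread('pics/s1.png'); cv2.imwrite('pics/s1c.png',cv2.resize(p[130:330,230:430],None,fx=3,fy=3))
E
```

```text
pos [436.2 -24.8  20.1] f [-0.1 -0.2  0.5] t 3.85 shift [-0.0036  0.0581 -0.1797] turn [0.001  0.0007 0.0002]
pos [436.2 -24.8  20.1] f [-0.1 -0.2  0.5] t 3.85 shift [-0.0045  0.0783 -0.2776] turn [0.001  0.0007 0.0002]
pos [436.2 -24.8  20.1] f [-0.1 -0.2  0.5] t 3.85 shift [-0.0111  0.2194 -0.9632] turn [0.001  0.0007 0.0002]
```

View pics/s1c.png

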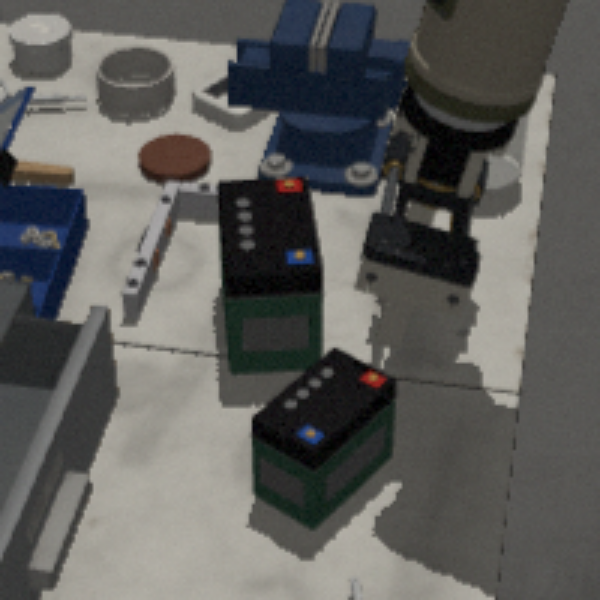

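servo_tool:
  motion: "-0.002 0.04 -0.12 0 0 0 60; -0.004 0.07 -0.22 0 0 0 60; -0.0045 0.078 -0.278 0.001 0.0007 0 60; -0.005 0.084 -0.307 0.001 0.0007 0 60; -0.005 0.09 -0.336 0.001 0.0007 0 60; -0.005 0.096 -0.365 0.001 0.0007 0 60; -0.006 0.102 -0.394 0.001 0.0007 0 60; -0.006 0.108 -0.423 0.001 0.0007 0 60; -0.006 0.114 -0.452 0.001 0.0007 0 60; -0.007 0.12 -0.481 0.001 0.0007 0 60; -0.007 0.126 -0.51 0.001 0.0007 0 60; -0.007 0.132 -0.54 0.001 0.0007 0 60"

```text
t: 5.4
position: [490.7, -24.6, 17.5]
tcp_rot: [-1.348, -1.36, 1.113]
wrist_force: [-5.5, 2.0, 2.7]
width: 60.2
```

```bash
python3 - <<'E'
from h import *
for x in (500,525,535): goto([x,-25,18],np.pi/2+.007,.2)
p,d=snap('top','t1'); p=cv2.imread('pics/t1.png'); cv2.imwrite('pics/t1c.png',cv2.resize(p[170:290,290:450],None,fx=5,fy=5,interpolation=cv2.INTER_CUBIC))
E
```

```text
pos [490.7 -24.6  17.5] f [-5.5  2.   2.7] t 5.4 shift [-0.0045  0.0132 -0.092 ] turn [-0.0008  0.0001  0.0004]
pos [490.7 -24.6  17.5] f [-5.5  2.   2.7] t 5.4 shift [-0.0064  0.0622 -0.3372] turn [-0.0008  0.0001  0.0004]
pos [490.7 -24.6  17.5] f [-5.5  2.   2.7] t 5.4 shift [-0.0071  0.0819 -0.4352] turn [-0.0008  0.0001  0.0004]
```

View pics/t1c.png

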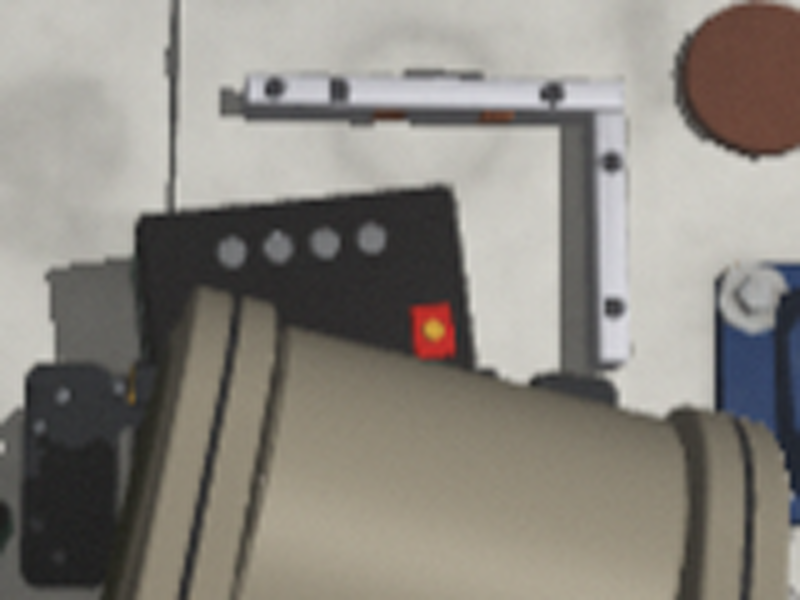

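servo_tool:
  motion: "0 0.003 -0.02 0 0 0 60; -0.002 0.008 -0.06 0 0 0 60; -0.004 0.013 -0.092 0 0 0 60; -0.004 0.02 -0.125 0 0 0 60; -0.005 0.026 -0.157 0 0 0 60; -0.005 0.033 -0.19 0 0 0 60; -0.005 0.039 -0.223 0 0 0 60; -0.006 0.045 -0.255 0 0 0 60; -0.006 0.052 -0.288 0 0 0 60; -0.006 0.059 -0.32 0 0 0 60; -0.007 0.066 -0.355 0 0 0 60; -0.007 0.073 -0.39 0 0 0 60"

```text
t: 6.95
position: [531.1, -25.1, 18.2]
tcp_rot: [-1.349, -1.36, 1.113]
wrist_force: [-3.2, -0.4, -2.2]
width: 59.6
```

```bash
python3 - <<'E'
from h import *
for x in (500,535): goto([x,-25,18],np.pi/2+.007,.2)
p,d=snap('top','t2'); p=cv2.imread('pics/t2.png'); cv2.imwrite('pics/t2c.png',cv2.resize(p[170:290,290:450],None,fx=5,fy=5,interpolation=cv2.INTER_CUBIC))
E
```

```text
pos [531.1 -25.1  18.2] f [-3.2 -0.4 -2.2] t 6.95 shift [ 0.0034 -0.0597  0.3053] turn [-0.0005  0.      0.0004]
pos [531.1 -25.1  18.2] f [-3.2 -0.4 -2.2] t 6.95 shift [ 0.0009  0.0093 -0.0378] turn [-0.0005  0.      0.0004]
```

View pics/t2c.png

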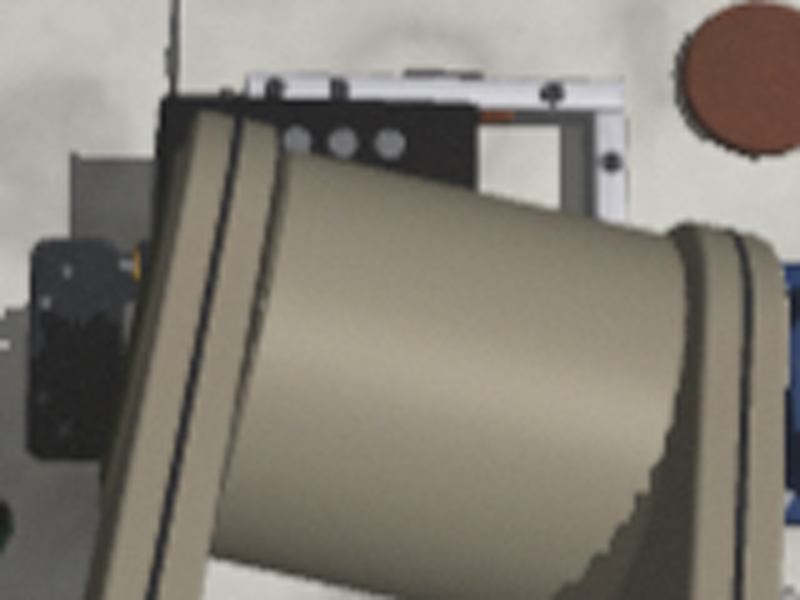

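```bash
python3 - <<'E'
from h import *
W=lambda x,y,z:world('top',None,x/5+289.6,y/5+169.6,z)
a,b=W(162,96,92),W(476,104,92);print(a,b,np.linalg.norm(a-b),np.arctan2((a-b)[1],(a-b)[0])-np.pi/2)
E
```

```text
[603.4803953   26.46476316  92.        ] [604.08843538 -81.95524999  92.        ] 108.42171813401208 0.005608131654263104
```

servo_tool:
  motion: "0 0.003 -0.02 0 0 0 60; 0 0.006 -0.05 0 0 0 60; 0 0.01 -0.08 0 0 0 60; 0 0.014 -0.105 0 0 0 60; 0 0.014 -0.11 0 0 0 60"

```text
t: 7.62
position: [542.9, -25.1, 19.2]
tcp_rot: [-1.35, -1.361, 1.113]
wrist_force: [-3.7, 0.5, -1.6]
width: 59.9
```

```bash
python3 - <<'E'
from h import *
goto([470,-25,18],np.pi/2+.007,.2)
goto([470,-25,110],np.pi/2+.007,.2)
E
```

```text
pos [542.9 -25.1  19.2] f [-3.7  0.5 -1.6] t 7.625 shift [ 0.006  -0.1322  0.7167] turn [-0.0003  0.0001  0.0003]
pos [542.9 -25.1  19.2] f [-3.7  0.5 -1.6] t 7.625 shift [ 0.007  -1.034   0.5348] turn [-0.0003  0.0001  0.0003]
```

servo_tool:
  motion: "0 -0.02 0.1 0 0 0 60; 0 -0.08 0.4 0 0 0 50; 0 -0.14 0.6 0 0 0 40; 0.005 -0.5 0.62 0 0 0 30; 0.007 -0.9 0.55 0 0 0 30; 0.007 -1 0.53 0 0 0 30; 0.007 -1 0.53 0 0 0 30"

```text
t: 8.5
position: [472.0, -25.2, 107.8]
tcp_rot: [-1.352, -1.363, 1.111]
wrist_force: [-0.3, -0.5, -0.1]
width: 30.0
```

```bash
python3 - <<'E'
from h import *
goto([530,60,160],0.007,.2)
goto([570,60,160],0.007,.2)
E
```

```text
pos [472.  -25.2 107.8] f [-0.3 -0.5 -0.1] t 8.5 shift [ 0.8476 -0.3933 -0.6788] turn [4.0e-04 4.9e-01 1.0e-01]
pos [472.  -25.2 107.8] f [-0.3 -0.5 -0.1] t 8.5 shift [ 0.8447 -0.313  -1.0706] turn [4.0e-04 4.9e-01 1.0e-01]
```

servo_tool:
  motion: "0.1 -0.35 0.05 0 0.05 0.01 30; 0.25 -0.5 0 0 0.1 0.02 30; 0.4 -0.45 -0.1 0 0.15 0.03 30; 0.55 -0.4 -0.2 0 0.2 0.04 30; 0.7 -0.4 -0.3 0 0.25 0.05 30; 0.85 -0.4 -0.4 0 0.3 0.06 30; 0.85 -0.4 -0.5 0 0.35 0.07 30; 0.85 -0.4 -0.6 0 0.4 0.08 30; 0.85 -0.4 -0.68 0 0.45 0.09 30; 0.85 -0.4 -0.68 0 0.49 0.1 30; 0.85 -0.4 -0.68 0 0.49 0.1 30"

```text
t: 9.88
position: [529.4, 60.1, 158.3]
tcp_rot: [-1.772, -0.005, 0.008]
wrist_force: [0.1, -0.8, -0.2]
width: 29.8
```

```bash
python3 - <<'E'
from h import *
goto([582,58,100],0.007,.2)
goto([582,58,18],0.007,.2)
p,d=snap('top','t3'); p=cv2.imread('pics/t3.png'); cv2.imwrite('pics/t3c.png',cv2.resize(p[140:300,250:450],None,fx=4,fy=4,interpolation=cv2.INTER_CUBIC))
snap('side','s3')
E
```

```text
pos [529.4  60.1 158.3] f [ 0.1 -0.8 -0.2] t 9.875 shift [0.5278 0.5755 0.0913] turn [ 0.0004  0.0005 -0.0007]
pos [529.4  60.1 158.3] f [ 0.1 -0.8 -0.2] t 9.875 shift [0.5299 1.379  0.2552] turn [ 0.0004  0.0005 -0.0007]
```

View pics/t3c.png

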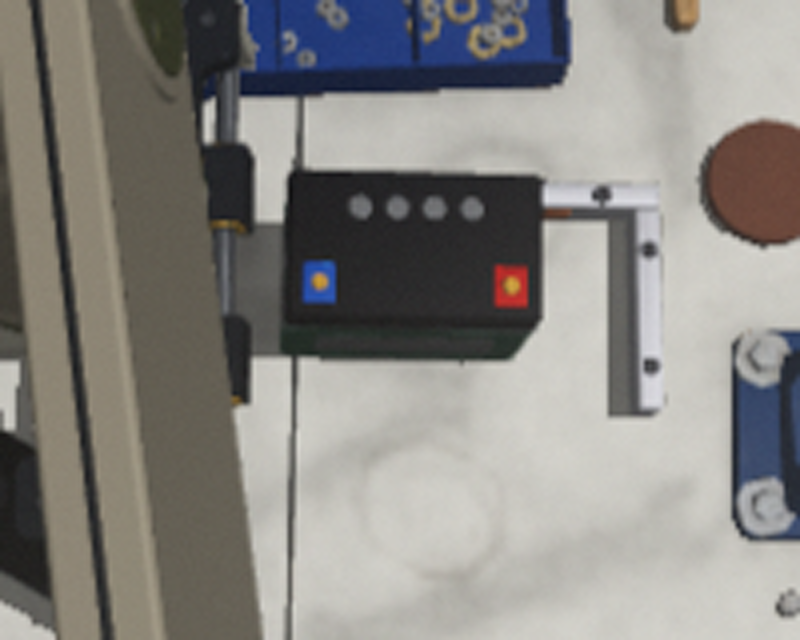

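View pics/s3.png

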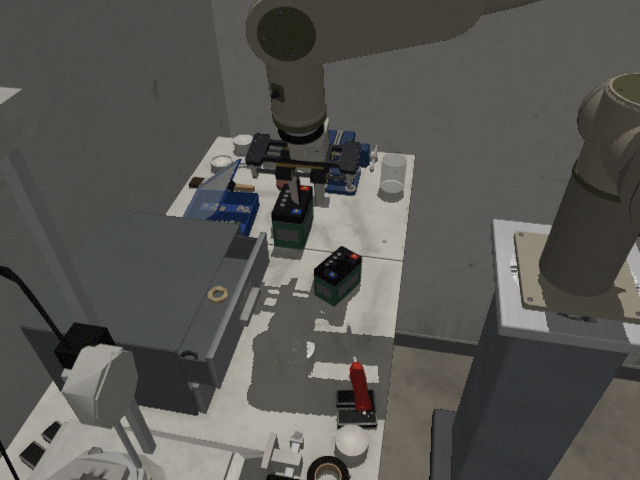

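servo_tool:
  motion: "0.25 0.1 0.01 0 0 0 30; 0.45 0.3 0.05 0 0 0 30; 0.528 0.5 0.08 0 0 0 30; 0.528 0.576 0.091 0 0 0 30; 0.528 0.576 0.091 0 0 0 30"

```text
t: 10.6
position: [581.0, 58.0, 100.1]
tcp_rot: [-1.772, -0.008, 0.011]
wrist_force: [1.2, -0.6, 0.9]
width: 29.9
```

```bash
python3 - <<'E'
from h import *
W=lambda x,y,z:world('top',None,x/4+249.6,y/4+139.6,z)
B=[W(*a,92) for a in((289,172),(540,178),(543,322),(286,321))]
print(np.round(B,1),np.mean(B,0))
goto([582,58,18],0.007,.2)
goto([582,40,18],0.007,.2)
E
```

```text
[[614.5  27.   92. ]
 [615.3 -81.6  92. ]
 [551.8 -83.   92. ]
 [548.9  26.7  92. ]] [582.62087382 -27.72387617  92.        ]
pos [581.   58.  100.1] f [ 1.2 -0.6  0.9] t 10.6 shift [0.0128 0.8039 0.1642] turn [ 0.0004  0.0016 -0.0008]
pos [581.   58.  100.1] f [ 1.2 -0.6  0.9] t 10.6 shift [ 0.0107  0.8399 -0.0122] turn [ 0.0004  0.0016 -0.0008]
```

servo_tool:
  motion: "0.01 0.3 0.06 0 0 0 30; 0.013 0.6 0.12 0 0 0 30; 0.013 0.8 0.164 0 0.0016 0 30; 0.012 0.82 0.08 0 0.0016 0 30; 0.011 0.838 -0.012 0 0.0016 0 30; 0.011 0.838 -0.012 0 0.0016 0 30"

```text
t: 11.35
position: [583.3, 39.2, 19.9]
tcp_rot: [-1.772, -0.005, 0.004]
wrist_force: [0.1, -0.2, 1.1]
width: 29.9
```

```bash
python3 - <<'E'
from h import *
for y in (35,-17):goto([582.5-.007*(y-35)*-1,y,18],0.007,.2)
p,d=snap('side','s4'); p=cv2.imread('pics/s4.png'); cv2.imwrite('pics/s4c.png',cv2.resize(p[110:290,180:420],None,fx=3,fy=3))
E
```

```text
pos [583.3  39.2  19.9] f [ 0.1 -0.2  1.1] t 11.35 shift [-0.0081  0.027  -0.037 ] turn [ 0.0004 -0.0006 -0.    ]
pos [583.3  39.2  19.9] f [ 0.1 -0.2  1.1] t 11.35 shift [-0.0145  0.1308 -0.5464] turn [ 0.0004 -0.0006 -0.    ]
```

View pics/s4c.png

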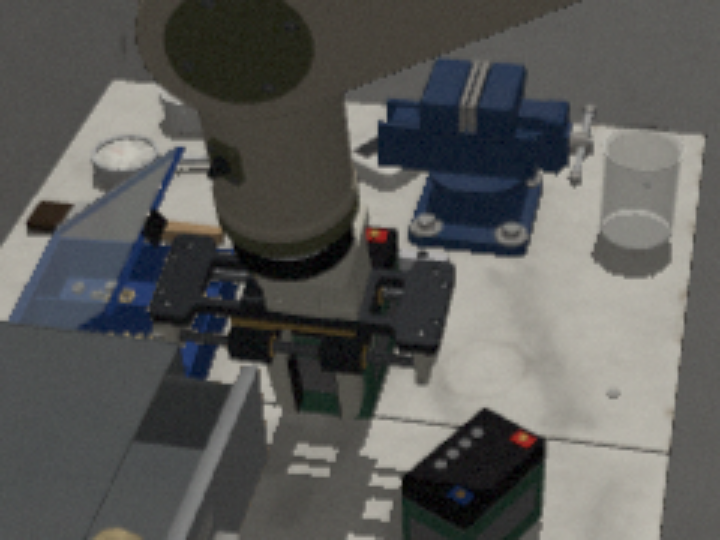

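servo_tool:
  motion: "-0.008 0.02 -0.02 0 -0.0006 0 30; -0.008 0.027 -0.04 0 -0.0006 0 30; -0.008 0.032 -0.065 0 -0.0006 0 30; -0.008 0.038 -0.095 0 -0.0006 0 30; -0.009 0.044 -0.125 0 -0.0006 0 30; -0.009 0.05 -0.155 0 -0.0006 0 30; -0.009 0.057 -0.185 0 -0.0006 0 30; -0.01 0.063 -0.215 0 -0.0006 0 30; -0.01 0.069 -0.245 0 -0.0006 0 30; -0.01 0.075 -0.275 0 -0.0006 0 30; -0.011 0.081 -0.305 0 -0.0006 0 30; -0.011 0.087 -0.335 0 -0.0006 0 30"

```text
t: 12.9
position: [582.9, 6.3, 18.5]
tcp_rot: [-1.77, -0.008, 0.005]
wrist_force: [0.7, 6.0, 3.8]
width: 30.4
```

```bash
python3 - <<'E'
from h import *
for y in (-17,-20):goto([582.5,y,18],0.007,.2)
p,d=snap('top','t5'); p=cv2.imread('pics/t5.png'); cv2.imwrite('pics/t5c.png',cv2.resize(p[140:300,250:450],None,fx=4,fy=4,interpolation=cv2.INTER_CUBIC))
E
```

```text
pos [582.9   6.3  18.5] f [0.7 6.  3.8] t 12.9 shift [-0.0062  0.0506 -0.2278] turn [-0.0003  0.0002  0.0005]
pos [582.9   6.3  18.5] f [0.7 6.  3.8] t 12.9 shift [-0.0064  0.0565 -0.2572] turn [-0.0003  0.0002  0.0005]
```

View pics/t5c.png

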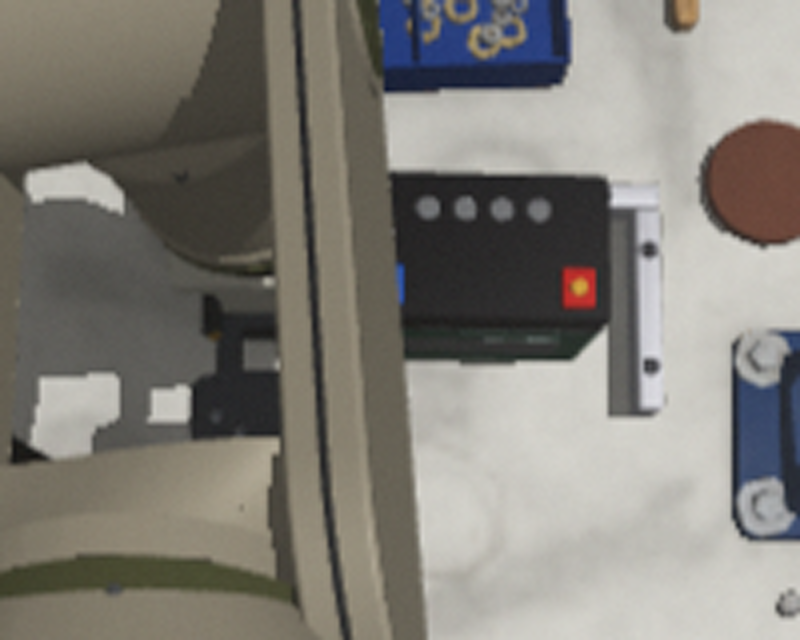

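servo_tool:
  motion: "0 0.003 -0.02 0 0 0 30; -0.002 0.008 -0.045 0 0 0 30; -0.003 0.014 -0.07 0 0 0 30; -0.004 0.02 -0.097 0 0 0 30; -0.005 0.026 -0.124 0 0 0 30; -0.005 0.033 -0.15 0 0 0 30; -0.006 0.039 -0.175 0 0 0 30; -0.006 0.044 -0.2 0 0 0 30; -0.006 0.05 -0.225 0 0 0 30; -0.006 0.053 -0.24 0 0 0 30"

```text
t: 14.2
position: [582.9, -18.2, 18.4]
tcp_rot: [-1.769, -0.009, 0.004]
wrist_force: [-0.3, 10.7, 4.8]
width: 30.0
```

```bash
python3 - <<'E'
from h import *
for y in (-17,-20):goto([582.5,y,18],0.007,.2)
p,d=snap('top','t6'); p=cv2.imread('pics/t6.png'); cv2.imwrite('pics/t6c.png',cv2.resize(p[160:260,320:440],None,fx=6,fy=6,interpolation=cv2.INTER_CUBIC))
E
```

```text
pos [582.9 -18.2  18.4] f [-0.3 10.7  4.8] t 14.2 shift [-0.0042  0.0017  0.0128] turn [-0.0005  0.0002  0.0007]
pos [582.9 -18.2  18.4] f [-0.3 10.7  4.8] t 14.2 shift [-0.0044  0.0076 -0.0166] turn [-0.0005  0.0002  0.0007]
```

View pics/t6c.png

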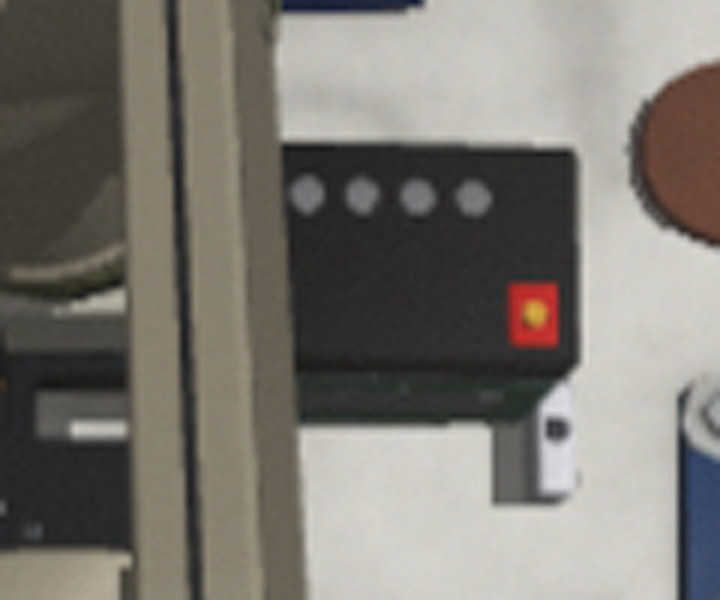

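servo_tool:
  motion: "0 0.002 -0.01 0 0 0 30; 0 0.004 -0.02 0 0 0 30"

```text
t: 14.5
position: [583.0, -18.4, 18.5]
tcp_rot: [-1.766, -0.009, 0.004]
wrist_force: [-0.9, 15.4, 3.8]
width: 30.2
```

```bash
python3 - <<'E'
from h import *
goto([583,30,18],0.007,.2)
goto([583,30,110],0.007,.2)
d=np.load('pics/t0.npy')
for u,v in ((459,215),(461,230),(463,210),(464,250),(470,270)): print(u,v,world('top',d,u,v).round())
E
```

```text
pos [583.  -18.4  18.5] f [-0.9 15.4  3.8] t 14.5 shift [ 0.0041 -0.0888  0.4754] turn [-0.0015  0.0001  0.0008]
pos [583.  -18.4  18.5] f [-0.9 15.4  3.8] t 14.5 shift [ 0.0062 -0.9913  0.2968] turn [-0.0015  0.0001  0.0008]
459 215 [ 559. -203.  114.]
461 230 [ 534. -205.  116.]
463 210 [ 576. -220.   81.]
464 250 [ 499. -207.  124.]
470 270 [ 471. -228.   86.]
```

servo_tool:
  motion: "0 -0.01 0.04 0 0 0 30; 0 -0.05 0.25 0 0 0 30; 0.004 -0.09 0.45 0 0 0 30; 0.005 -0.4 0.42 0 0 0 30; 0.006 -0.8 0.34 0 0 0 30; 0.006 -0.99 0.3 0 0 0 30; 0.006 -0.99 0.3 0 0 0 30"

```text
t: 15.38
position: [584.3, 30.9, 111.3]
tcp_rot: [-1.766, -0.012, 0.001]
wrist_force: [0.3, 0.3, -0.4]
width: 30.2
```

```bash
python3 - <<'E'
from h import *
goto([500,-50,150],np.pi/2+.007,.2)
goto([490,-65,150],np.pi/2+.007,.2)
E
```

```text
pos [584.3  30.9 111.3] f [ 0.3  0.3 -0.4] t 15.375 shift [-0.8472 -0.2284 -0.8631] turn [ 2.000e-04 -4.901e-01 -9.670e-02]
pos [584.3  30.9 111.3] f [ 0.3  0.3 -0.4] t 15.375 shift [-0.9484 -0.2001 -1.0095] turn [ 2.000e-04 -4.901e-01 -9.670e-02]
```

servo_tool:
  motion: "-0.05 -0.35 -0.07 0 -0.05 -0.01 40; -0.2 -0.4 -0.15 0 -0.1 -0.02 40; -0.35 -0.38 -0.25 0 -0.15 -0.03 40; -0.5 -0.34 -0.4 0 -0.2 -0.04 40; -0.65 -0.3 -0.55 0 -0.25 -0.05 40; -0.8 -0.26 -0.7 0 -0.3 -0.06 40; -0.85 -0.23 -0.86 0 -0.35 -0.07 40; -0.92 -0.21 -0.95 0 -0.4 -0.08 40; -0.948 -0.2 -1 0 -0.45 -0.09 40; -0.948 -0.2 -1 0 -0.49 -0.0967 40; -0.948 -0.2 -1 0 -0.49 -0.0967 40"

```text
t: 16.75
position: [489.0, -64.2, 147.8]
tcp_rot: [-1.351, -1.357, 1.111]
wrist_force: [0.4, -0.7, -0.5]
width: 39.8
```

```bash
python3 - <<'E'
from h import *
goto([490,-72,70],np.pi/2+.007,.2)
p,d=snap('top','t7'); p=cv2.imread('pics/t7.png'); cv2.imwrite('pics/t7c.png',cv2.resize(p[160:260,320:440],None,fx=6,fy=6,interpolation=cv2.INTER_CUBIC))
E
```

```text
pos [489.  -64.2 147.8] f [ 0.4 -0.7 -0.5] t 16.75 shift [-0.0781  0.7646  0.143 ] turn [-0.0007 -0.0009  0.    ]
```

View pics/t7c.png

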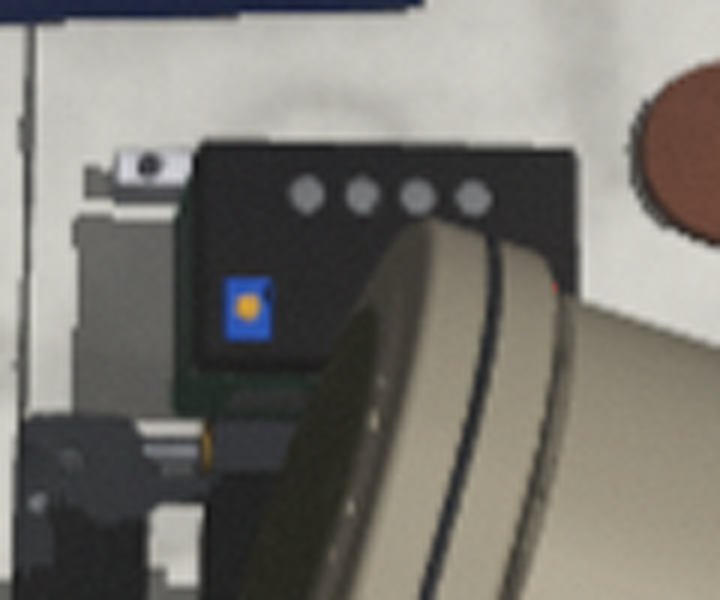

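servo_tool:
  motion: "-0.04 0.3 0.05 0 0 0 40; -0.078 0.6 0.11 0 0 0 40; -0.078 0.765 0.143 0 -0.0009 0 40; -0.078 0.765 0.143 0 -0.0009 0 40"

```text
t: 17.3
position: [488.9, -71.1, 68.5]
tcp_rot: [-1.348, -1.355, 1.113]
wrist_force: [-0.3, 0.1, -0.2]
width: 39.8
```

```bash
python3 - <<'E'
from h import *
for x in (490,530,545): goto([x,-72,18],np.pi/2+.007,.2)
E
```

```text
pos [488.9 -71.1  68.5] f [-0.3  0.1 -0.2] t 17.3 shift [-0.0095  0.4977  0.087 ] turn [-0.0017 -0.0008  0.0002]
pos [488.9 -71.1  68.5] f [-0.3  0.1 -0.2] t 17.3 shift [-0.0114  0.5751 -0.3055] turn [-0.0017 -0.0008  0.0002]
pos [488.9 -71.1  68.5] f [-0.3  0.1 -0.2] t 17.3 shift [-0.0121  0.6041 -0.4526] turn [-0.0017 -0.0008  0.0002]
```

servo_tool:
  motion: "-0.005 0.25 0.045 0 0 0 40; -0.0095 0.49 0.087 -0.0017 -0.0008 0 40; -0.0095 0.5 0.05 -0.0017 -0.0008 0 40; -0.01 0.54 -0.1 -0.0017 -0.0008 0 40; -0.011 0.57 -0.25 -0.0017 -0.0008 0 40; -0.011 0.576 -0.32 -0.0017 -0.0008 0 40; -0.011 0.582 -0.35 -0.0017 -0.0008 0 40; -0.012 0.588 -0.38 -0.0017 -0.0008 0 40; -0.012 0.594 -0.4 -0.0017 -0.0008 0 40; -0.012 0.598 -0.42 -0.0017 -0.0008 0 40; -0.012 0.602 -0.44 -0.0017 -0.0008 0 40; -0.012 0.605 -0.455 -0.0017 -0.0008 0 40"

```text
t: 18.8
position: [543.7, -71.8, 17.3]
tcp_rot: [-1.348, -1.359, 1.114]
wrist_force: [-10.8, 1.1, 7.3]
width: 40.4
```

```bash
python3 - <<'E'
from h import *
for x in (545,550): goto([x,-72,18],np.pi/2+.007,.2)
E
```

```text
pos [543.7 -71.8  17.3] f [-10.8   1.1   7.3] t 18.8 shift [-0.0018 -0.0038 -0.0144] turn [-0.0012  0.0001  0.0004]
pos [543.7 -71.8  17.3] f [-10.8   1.1   7.3] t 18.8 shift [-0.0022  0.0059 -0.0634] turn [-0.0012  0.0001  0.0004]
```

servo_tool:
  motion: "0 -0.003 -0.012 0 0 0 40; 0 -0.001 -0.022 0 0 0 40; 0 0.001 -0.032 0 0 0 40; 0 0.002 -0.04 0 0 0 40"

```text
t: 19.3
position: [546.0, -71.6, 17.3]
tcp_rot: [-1.345, -1.357, 1.115]
wrist_force: [-8.7, 0.6, 6.7]
width: 39.8
```

servo_tool:
  motion: "0 -0.002 -0.012 0 0 0 40; 0 0 -0.022 0 0 0 40; 0 0.001 -0.03 0 0 0 40"

```text
t: 19.68
position: [546.4, -71.5, 16.8]
tcp_rot: [-1.34, -1.353, 1.118]
wrist_force: [-16.5, -0.5, 14.0]
width: 39.7
```

servo_tool:
  motion: "0 0.001 -0.01 0 0 0 40; 0 0.001 -0.012 0 0 0 40"

```text
t: 19.92
position: [546.2, -71.4, 16.4]
tcp_rot: [-1.338, -1.351, 1.12]
wrist_force: [-7.5, -0.8, 5.7]
width: 39.9
```

```bash
python3 - <<'E'
from h import *
goto([470,-60,18],np.pi/2+.007,.2)
goto([470,-60,100],np.pi/2+.007,.2)
E
```

```text
pos [546.2 -71.4  16.4] f [-7.5 -0.8  5.7] t 19.925 shift [ 0.1203 -0.1553  0.7454] turn [-0.005   0.0001  0.0008]
pos [546.2 -71.4  16.4] f [-7.5 -0.8  5.7] t 19.925 shift [ 0.1223 -0.9614  0.5952] turn [-0.005   0.0001  0.0008]
```

servo_tool:
  motion: "0.0 -0.02 0.05 -0.002 0 0 40; 0.05 -0.08 0.3 -0.005 0 0 40; 0.1 -0.15 0.7 -0.005 0 0 40; 0.12 -0.4 0.75 -0.005 0 0 40; 0.122 -0.7 0.8 -0.005 0 0 40; 0.122 -0.95 0.9 -0.005 0 0 40; 0.122 -0.95 0.9 -0.005 0 0 40"

```text
t: 20.8
position: [441.5, -60.8, 95.3]
tcp_rot: [-1.353, -1.365, 1.109]
wrist_force: [0.0, -0.2, -0.9]
width: 39.8
```

servo_tool:
  motion: "0.4 -0.4 0.1 0 0 0 40; 0.8 -0.7 0.1 0 0 0 40; 1 -0.8 0.1 0 0 0 40; 1 -0.8 0.1 0 0 0 40"

```text
t: 21.3
position: [415.2, 40.2, 171.6]
tcp_rot: [-1.353, -1.368, 1.111]
wrist_force: [-0.4, 0.2, -0.5]
width: 39.9
```

servo_tool:
  motion: "0.5 0 0 0 0 0 40; 1 0 0 0 0 0 40; 1 0 0 0 0 0 40"

```text
t: 21.68
position: [413.3, 142.2, 169.7]
tcp_rot: [-1.348, -1.37, 1.116]
wrist_force: [-0.2, -0.3, -0.5]
width: 40.1
```

```bash
python3 - <<'E'
from h import *
goto([470,60,18],np.pi/2+.007,.2)
p,d=snap('top','t8'); p=cv2.imread('pics/t8.png'); cv2.imwrite('pics/t8c.png',cv2.resize(p[160:260,320:440],None,fx=6,fy=6,interpolation=cv2.INTER_CUBIC))
p,d=snap('side','s8'); p=cv2.imread('pics/s8.png'); cv2.imwrite('pics/s8c.png',cv2.resize(p[170:270,240:360],None,fx=6,fy=6,interpolation=cv2.INTER_CUBIC))
E
```

```text
pos [413.3 142.2 169.7] f [-0.2 -0.3 -0.5] t 21.675 shift [-0.8319  1.5969 -0.2369] turn [0.001  0.0025 0.0008]
```

View pics/t8c.png

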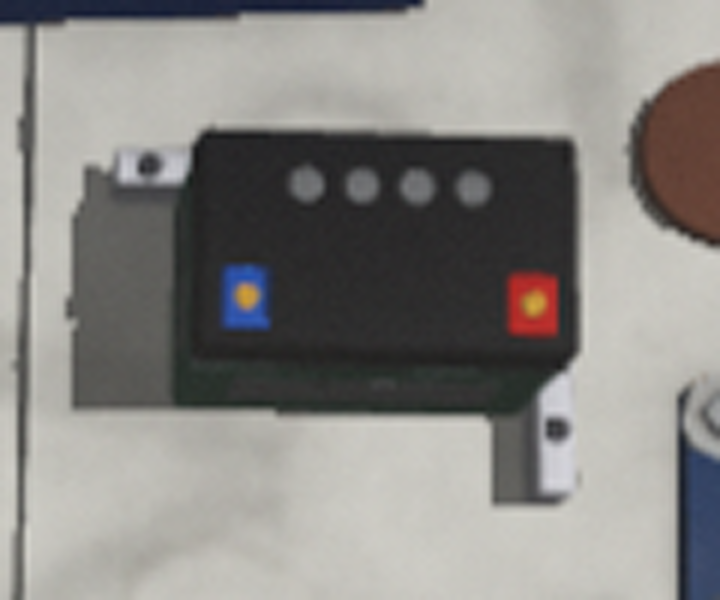

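View pics/s8c.png

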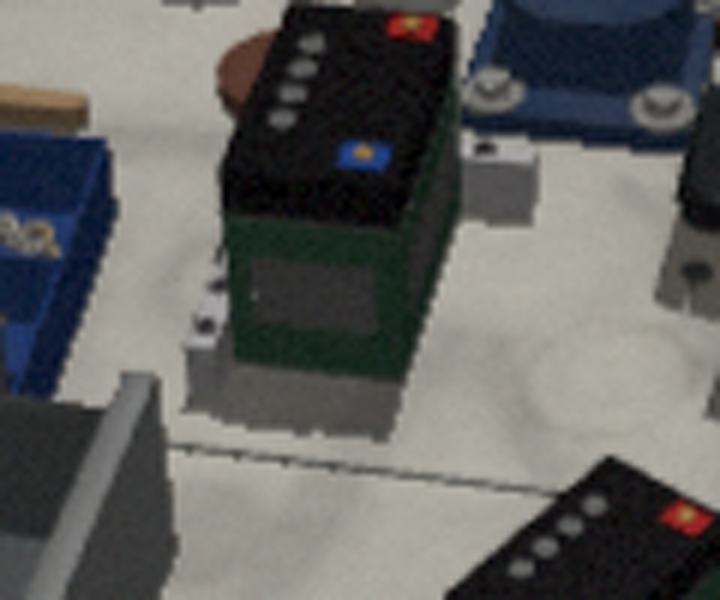

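```bash
python3 - <<'E'
from h import *
W=lambda x,y,z:world('top',None,x/6+319.6,y/6+159.6,z)
B=[W(*a,92) for a in((196,130),(576,138),(579,362),(190,360))]
print(np.round(B,1),np.mean(B,0))
co=np.array([620.85,-137.5]);yaw=.0075
e=(np.mean(B,0)[:2]-co); c,s=np.cos(yaw),np.sin(yaw)
print('dock frame',c*e[0]+s*e[1],-s*e[0]+c*e[1],'yaws',[np.arctan2((a-b)[1],(a-b)[0])-np.pi/2 for a,b in((B[0],B[1]),(B[3],B[2]))])
# where base edges should appear if home: draw model on pictures
for n in('t8','s8'):
  cam='top' if n[0]=='t' else 'side'; o=(320,160) if n[0]=='t' else (240,170)
  im=cv2.imread(f'pics/{n}c.png')
  Rm=np.array([[c,-s],[s,c]])
  P=[Rm@np.array(q)+co for q in((0,0),(0,110),(-66,110),(-66,0))]
  for z in(0,92):
    pts=np.array([(pix(cam,[*q,z])-o+.5)*6-.5 for q in P])
    cv2.polylines(im,[pts.round().astype(int)],True,(0,255,255) if z else (255,0,255),1)
  cv2.imwrite(f'pics/{n}m.png',im)
E
```

```text
[[ 618.6  -25.5   92. ]
 [ 619.7 -135.5   92. ]
 [ 553.7 -135.7   92. ]
 [ 550.9  -24.7   92. ]] [585.71827307 -80.35837596  92.        ]
dock frame -34.7021806945673 57.40350242053115 yaws [np.float64(0.010518195515647477), np.float64(0.025142855784596296)]
```

View pics/t8m.png

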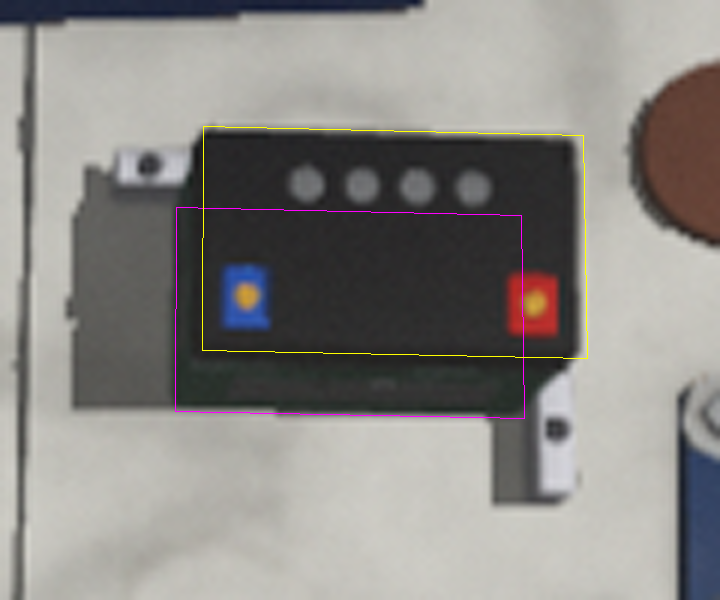

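View pics/s8m.png

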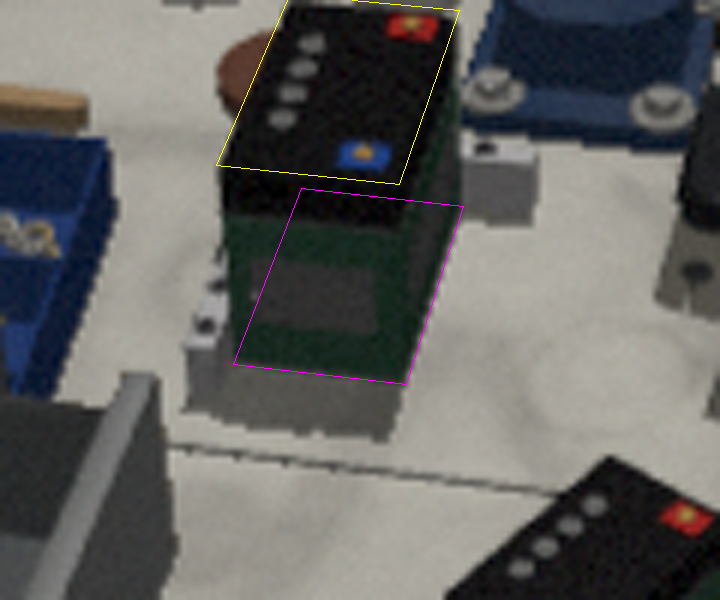

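The model of the battery at home fits the picture of its base to about 1 mm. The images can't rule out a 1–2 mm gap at the side rail, so I'll press the end again and check by touch.

```bash
python3 - <<'E'
from h import *
goto([500,60,160],0.007,.2)
E
```

```text
pos [413.7 139.6 170. ] f [ 0.   0.6 -0.4] t 21.775 shift [-0.8062  0.2701 -0.816 ] turn [0.0008 0.4914 0.1004]
```

servo_tool:
  motion: "-0.08 0.03 -0.08 0 0.049 0.01 30; -0.16 0.05 -0.16 0 0.098 0.02 30; -0.24 0.08 -0.24 0 0.147 0.03 30; -0.32 0.11 -0.32 0 0.196 0.04 30; -0.4 0.14 -0.4 0 0.245 0.05 30; -0.5 0.17 -0.5 0 0.295 0.06 30; -0.6 0.2 -0.6 0 0.344 0.07 30; -0.7 0.23 -0.7 0 0.393 0.08 30; -0.806 0.26 -0.816 0 0.442 0.09 30; -0.806 0.27 -0.816 0 0.491 0.1 30; -0.806 0.27 -0.816 0 0.491 0.1 30"

```text
t: 23.15
position: [500.0, 57.7, 159.0]
tcp_rot: [-1.772, -0.006, 0.004]
wrist_force: [-0.4, -0.1, 0.2]
width: 30.1
```

```bash
python3 - <<'E'
from h import *
goto([584,30,100],0.007,.2)
E
```

```text
pos [500.   57.7 159. ] f [-0.4 -0.1  0.2] t 23.15 shift [ 0.8377  0.6349 -0.1583] turn [ 0.0004 -0.0002  0.    ]
```

servo_tool:
  motion: "0.3 0.1 -0.05 0 0 0 30; 0.6 0.3 -0.1 0 0 0 30; 0.838 0.55 -0.14 0 0 0 30; 0.838 0.635 -0.158 0 0 0 30; 0.838 0.635 -0.158 0 0 0 30"

```text
t: 23.78
position: [582.5, 29.2, 99.1]
tcp_rot: [-1.772, -0.005, 0.007]
wrist_force: [0.1, 0.1, 0.4]
width: 30.4
```

```bash
python3 - <<'E'
from h import *
goto([586,15,18],0.007,.2)
goto([586,-17,18],0.007,.2)
E
```

```text
pos [582.5  29.2  99.1] f [0.1 0.1 0.4] t 23.775 shift [0.0354 0.8235 0.0228] turn [ 0.0004  0.0002 -0.0007]
pos [582.5  29.2  99.1] f [0.1 0.1 0.4] t 23.775 shift [ 0.0331  0.8875 -0.2907] turn [ 0.0004  0.0002 -0.0007]
```

servo_tool:
  motion: "0.02 0.3 0.06 0 0 0 30; 0.035 0.6 0.08 0 0 0 30; 0.035 0.8 0.04 0 0 0 30; 0.035 0.83 -0.03 0 0 0 30; 0.034 0.85 -0.11 0 0 0 30; 0.034 0.865 -0.18 0 0 0 30; 0.033 0.876 -0.23 0 0 0 30; 0.033 0.88 -0.26 0 0 0 30; 0.033 0.884 -0.28 0 0 0 30; 0.033 0.887 -0.29 0 0 0 30; 0.033 0.887 -0.295 0 0 0 30"

```text
t: 25.15
position: [586.0, -17.3, 18.1]
tcp_rot: [-1.772, -0.005, 0.007]
wrist_force: [0.1, 0.1, -1.0]
width: 30.3
```

servo_tool:
  motion: "0 0.002 -0.012 0 0 0 30; 0 0.004 -0.024 0 0 0 30; 0 0.006 -0.034 0 0 0 30"

```text
t: 25.52
position: [585.9, -18.2, 18.0]
tcp_rot: [-1.768, -0.005, 0.008]
wrist_force: [-1.7, 15.1, 3.4]
width: 30.0
```

servo_tool:
  motion: "0 0.006 -0.03 0 0 0 30; 0 0.008 -0.036 0 0 0 30; 0 0.009 -0.042 0 0 0 30"

```text
t: 25.9
position: [586.0, -18.4, 18.1]
tcp_rot: [-1.763, -0.006, 0.008]
wrist_force: [-4.1, 20.5, 5.3]
width: 29.9
```

servo_tool:
  motion: "0 0.006 -0.005 0 0 0 30; 0 -0.01 0.05 0 0 0 30; 0 -0.05 0.25 0 0 0 30; 0.0 -0.09 0.45 0 0 0 30; 0.0 -0.4 0.42 0 0 0 30; 0.0 -0.8 0.34 0 0 0 30; 0.0 -0.99 0.3 0 0 0 30; 0.0 -0.99 0.3 0 0 0 30"

```text
t: 26.9
position: [587.1, 30.7, 111.1]
tcp_rot: [-1.762, -0.009, 0.005]
wrist_force: [-0.1, -0.2, 0.2]
width: 30.0
```

```bash
python3 - <<'E'
from h import *
goto([490,-65,150],np.pi/2+.007,.2)
E
```

```text
pos [587.1  30.7 111.1] f [-0.1 -0.2  0.2] t 26.9 shift [-0.9784 -0.2028 -1.0052] turn [-0.0018 -0.49   -0.0968]
```

servo_tool:
  motion: "-0.05 -0.35 -0.07 0 -0.05 -0.01 40; -0.2 -0.4 -0.15 0 -0.1 -0.02 40; -0.35 -0.38 -0.25 0 -0.15 -0.03 40; -0.5 -0.34 -0.4 0 -0.2 -0.04 40; -0.65 -0.3 -0.55 0 -0.25 -0.05 40; -0.8 -0.26 -0.7 0 -0.3 -0.06 40; -0.87 -0.23 -0.86 0 -0.35 -0.07 40; -0.95 -0.21 -0.95 0 -0.4 -0.08 40; -0.978 -0.2 -1 0 -0.45 -0.09 40; -0.978 -0.2 -1 0 -0.49 -0.0967 40; -0.978 -0.2 -1 0 -0.49 -0.0967 40"

```text
t: 28.28
position: [489.0, -64.7, 147.6]
tcp_rot: [-1.345, -1.356, 1.111]
wrist_force: [0.3, 1.6, 0.3]
width: 39.7
```

```bash
python3 - <<'E'
from h import *
goto([490,-74,60],np.pi/2+.007,.2)
E
```

```text
pos [489.  -64.7 147.6] f [0.3 1.6 0.3] t 28.275 shift [-0.0966  0.8611  0.1585] turn [-0.0021 -0.001   0.0012]
```

servo_tool:
  motion: "-0.05 0.3 0.05 0 0 0 40; -0.097 0.6 0.11 0 0 0 40; -0.097 0.861 0.158 -0.002 -0.001 0.001 40; -0.097 0.861 0.158 -0.002 -0.001 0.001 40"

```text
t: 28.78
position: [487.2, -72.9, 56.5]
tcp_rot: [-1.345, -1.355, 1.112]
wrist_force: [-1.0, 0.3, 1.0]
width: 40.4
```

```bash
python3 - <<'E'
from h import *
for x in (490,530,545): goto([x,-75,18],np.pi/2+.007,.2)
E
```

```text
pos [487.2 -72.9  56.5] f [-1.   0.3  1. ] t 28.775 shift [-0.0224  0.3829  0.0462] turn [-0.0022 -0.0009  0.0008]
pos [487.2 -72.9  56.5] f [-1.   0.3  1. ] t 28.775 shift [-0.0243  0.4597 -0.3464] turn [-0.0022 -0.0009  0.0008]
pos [487.2 -72.9  56.5] f [-1.   0.3  1. ] t 28.775 shift [-0.025   0.4885 -0.4936] turn [-0.0022 -0.0009  0.0008]
```

servo_tool:
  motion: "-0.01 0.2 0.03 0 0 0 40; -0.022 0.37 0.046 -0.002 -0.001 0.0008 40; -0.023 0.39 0 -0.002 -0.001 0.0008 40; -0.024 0.42 -0.15 -0.002 -0.001 0.0008 40; -0.024 0.45 -0.3 -0.002 -0.001 0.0008 40; -0.024 0.465 -0.37 -0.002 -0.001 0.0008 40; -0.024 0.473 -0.41 -0.002 -0.001 0.0008 40; -0.025 0.479 -0.44 -0.002 -0.001 0.0008 40; -0.025 0.483 -0.46 -0.002 -0.001 0.0008 40; -0.025 0.486 -0.48 -0.002 -0.001 0.0008 40; -0.025 0.489 -0.496 -0.002 -0.001 0.0008 40"

```text
t: 30.15
position: [545.2, -75.0, 18.0]
tcp_rot: [-1.351, -1.36, 1.113]
wrist_force: [0.6, -0.0, 0.1]
width: 40.0
```

servo_tool:
  motion: "0 -0.002 -0.012 0 0 0 40; 0 -0.001 -0.024 0 0 0 40; 0 0 -0.034 0 0 0 40"

```text
t: 30.52
position: [546.5, -74.9, 17.8]
tcp_rot: [-1.347, -1.357, 1.116]
wrist_force: [-14.9, -0.6, 11.9]
width: 40.0
```

servo_tool:
  motion: "0 -0.008 -0.02 0 0 0 40; 0 -0.014 -0.03 0 0 0 40; 0 -0.014 -0.038 0 0 0 40"

```text
t: 30.9
position: [546.5, -74.9, 18.0]
tcp_rot: [-1.342, -1.353, 1.119]
wrist_force: [-15.7, -3.2, 7.0]
width: 40.2
```

servo_tool:
  motion: "0 0.0 -0.005 0 0 0 40; 0.0 -0.01 0.05 0 0 0 40; 0.05 -0.08 0.3 0 0 0 40; 0.1 -0.15 0.7 0 0 0 40; 0.12 -0.4 0.75 0 0 0 40; 0.122 -0.7 0.8 0 0 0 40; 0.122 -0.95 0.9 0 0 0 40; 0.122 -0.95 0.9 0 0 0 40"

```text
t: 31.9
position: [441.7, -64.1, 96.8]
tcp_rot: [-1.346, -1.355, 1.118]
wrist_force: [-0.1, -0.9, -0.2]
width: 39.9
```

servo_tool:
  motion: "0.4 -0.4 0.1 0 0 0 40; 0.8 -0.7 0.1 0 0 0 40; 1 -0.8 0.1 0 0 0 40; 1 -0.8 0.1 0 0 0 40"

```text
t: 32.4
position: [416.5, 37.0, 173.3]
tcp_rot: [-1.346, -1.359, 1.119]
wrist_force: [-0.4, -0.1, -0.5]
width: 40.0
```

servo_tool:
  motion: "0.5 0 0 0 0 0 40; 1 0 0 0 0 0 40; 1 0 0 0 0 0 40; 1 0 0 0 0 0 40; 1 0 0 0 0 0 40"

```text
t: 33.02
position: [415.5, 135.5, 172.5]
tcp_rot: [-1.347, -1.356, 1.118]
wrist_force: [0.4, 0.1, 1.0]
width: 39.9
```

```bash
python3 - <<'E'
from h import *
snap('top','t9'); p=cv2.imread('pics/t9.png'); a=cv2.imread('pics/t0.png'); b=cv2.imread('pics/t8.png')
for n,(u,v) in dict(stone=(442,185),beaker=(470,320),tin=(165,248),decoy=(262,272)).items():
  print(n,cv2.absdiff(p,a)[v-25:v+25,u-25:u+25].mean().round(2))
cv2.imwrite('pics/t9c.png',cv2.resize(p[160:260,320:440],None,fx=6,fy=6,interpolation=cv2.INTER_CUBIC))
print(read_state()['wrist_force'])
E
```

```text
stone 5.12
beaker 6.59
tin 6.37
decoy 16.37
[ 1.52490176 -0.19204719 -0.23079387]
```

View pics/t9.png

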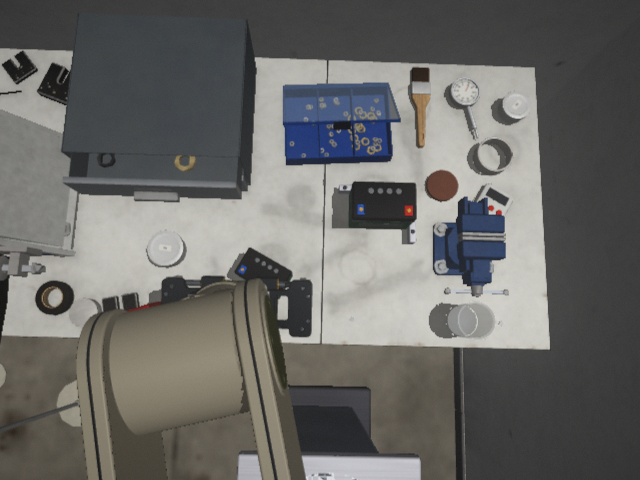

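View pics/t9c.png

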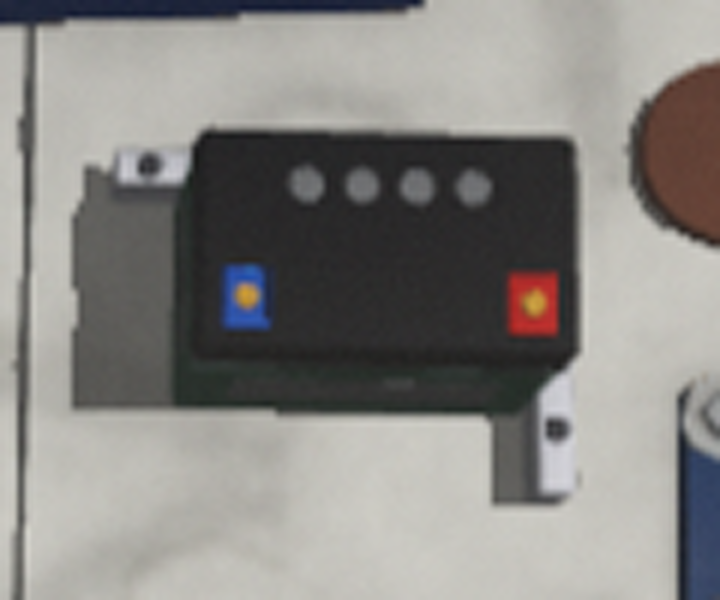

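The battery at (384,205) sits square in the corner, in the same place as before the second presses. The stone, beaker and tin have not moved, and the hand is clear.

```bash
python3 -c "
from workcell import *
print(job_done())"
```

```text
the job is handed in; nothing more can be done
None
```

The battery is in the charging corner, its long side against the back rail and its end against the side rail, and I handed the job in at about 33 s.

I pushed with two fingertips about 18 mm above the bench, first on the long side to square it up, then on the end, then on the long side again. It stayed upright in every picture, and I never gripped or lifted it.

**Touch check:** I pressed both faces a second time. The battery gave no more than about 0.2 mm at 20 N on the end and about 16 N on the back. Sliding it takes 4 to 10 N, so both sides are against the rails.

**Picture check:** The base matches the home outline to about 1 mm in both cameras. My reading of the top face disagreed by about 2 mm in each direction, and its near edge read about 0.02 rad off square. The 2 mm is within the camera calibration. I relied on the touch check for the last millimetre.

**Bystanders and hand:** The beaker, tin and stone show no movement between the first and last pictures, and the hand finished clear. Wrist forces stayed well below the limits at every reading.

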